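# Park the index plunger and slide the vials under the electrode

### The job

Unlock the sample slide: pull its sprung T-handle plunger up, twist it and let it down into the rest notch so that it stays up by itself. Then push the freed carriage with its vials gently up against the end stop under the electrode and let go. Feel for the plunger's limits and never force it, do not slam the carriage, and leave the other things on the bench alone.

Things in the scene. Friction and masses are not known exactly. Their poses are not given: they have to be found in the camera images.
- stand: the sample slide, fixed to the bench: base plate 200 x 370 mm, two guide rods, slotted index strip, and a column whose arm hangs a white electrode over the slide (tip 148 mm, top 280 mm above the bench). Origin on the bench under the plate's middle. Its +y is the carriage's travel, from loading end to electrode; plunger on the -x side, column on the +x side; z up
- carriage: aluminium carriage, plate 150 x 150 x 12 mm, sliding along the stand's +y (rubs with 2 to 3 N); at the start locked by the plunger in its loading place. Origin in the middle of the plate's top face, 58 mm above the bench; axes as the stand's. It bears a white block (42 x 132 x 30 mm) with four wells, a push tab at its back (-y) edge and the plunger 62 mm to the -x side
- tee: T-handle of the sprung index plunger: grey bar 50 mm long (its x axis), 16 mm thick (y), 18 mm high, on a 12 mm upright shank, 20 mm of it free under the bar. Origin in the middle of the bar, 131 mm above the bench at the start. A spring pulls it down (4 N seated, 7 to 10 N at the top). Seated, its nose stands 4 mm deep in the index strip and locks the carriage
- lift (a joint): pull of the plunger in m: 0 seated. The sleeve is screwed in to a different height each time: the cross pin clears the shoulder of its slot after 8 to 23 mm of pull and meets the slot's top only 2 mm later, so pull up until the top is felt, give back 1 mm, then twist. Let down at the end of the twist, it drops 3 mm below the shoulder and rests at 5 to 20 mm
- turn (a joint): twist of the T-handle in rad, growing counter-clockwise seen from above: 0 seated, about 1.22 (70 deg) over the middle of the rest notch, end wall of the slot at about 1.34. It turns only while the pin is clear of the shoulder
- push_tab (a point): point on the back face of the carriage's upright steel push tab (70 mm wide, 6 mm thick, 56 mm above the plate): middle of its width, 16 mm below its top edge, 98 mm above the bench. Push here along the stand's +y
- nose (a point): middle of the carriage plate's front (+y) edge face, which meets the stop's buffer; axes as the stand's
- stop: the adjustable end stop, an aluminium block 34 x 18 x 42 mm with a black clamp knob and a rubber buffer, clamped on the stand at a place that differs each time (80 to 110 mm from the carriage). Do not hit it with more than 25 N
- stop_face (a point): middle of the stop's buffer face, which looks to the stand's -y; axes as the stand's. The carriage is home when point nose is here
- vial0_mid (a point): glass vial standing loose in a well of the carriage's block, 19 mm wide, 55 mm high; point half-way up. It rides along and stays upright in its well
- vial1_mid (a point): glass vial standing loose in a well of the carriage's block, 19 mm wide, 55 mm high; point half-way up. It rides along and stays upright in its well
- vial2_mid (a point): glass vial standing loose in a well of the carriage's block, 19 mm wide, 55 mm high; point half-way up. It rides along and stays upright in its well
- amber_bottle_mid (a point): amber glass bottle, 70 mm wide, 142 mm high; point half-way up. Leave it alone
- clear_bottle_mid (a point): clear glass bottle, 56 mm wide, 104 mm high; point half-way up. Leave it alone
- wash_bottle_mid (a point): white wash bottle, 60 mm wide, 138 mm high with a spout to 172 mm; point half-way up. Leave it alone
- beaker_mid (a point): small glass beaker, 60 mm wide, 75 mm high; point half-way up. Leave it alone
- tape_roll_mid (a point): roll of tape lying flat, 88 mm wide, 24 mm high; point half-way up. Leave it alone
- spare_vial_mid (a point): loose glass vial standing on the bench, 19 mm wide, 55 mm high; point half-way up. Leave it alone
- plunger_foot (a point): point on the plunger's upright axis at the carriage plate's top face. The plunger's steel sleeve (26 mm wide, screwed in with a lock nut; its top 30 to 44 mm above this point) has a hooked slot in which the shank's cross pin runs: up, round counter-clockwise, down into a rest notch. Pressing pin or nose on sleeve or strip with over 25 N is forcing it

How it is judged:
By the outcome, as a careful person would: the job done as asked, in the order asked, and still so for the second after the job is handed in, with the robot touching nothing.
It also fails if it takes over 72 s, if anything falls off the work surface, if the arm or the gripper's body presses on something with over 40 N, if the wrist force passes 120 N, or if a joint passes its speed limit or range.

### The arm

A 7-joint arm with a two-finger parallel gripper is mounted at the origin on the work surface. World frame = base frame: x ahead of the robot, y to its left, z up, the work surface at z = 0. Lengths are in m, angles in degrees, forces in N, time in s.
With the tool pointing down it reaches from about 0.4 to 0.9 m from the base axis. Payload 5.5 kg.
Tool frame: the origin (TCP) lies on the centre line of the jaws, within the pads' length; the fingertips stand 22 mm ahead of it and the grasp point (between the pads) lies 3 mm ahead of it; z points along the fingers, x is the direction in which the jaws open and shut, and the axes are right-handed (so a half turn about z gives the same grasp; the last joint's range is limited). The gripper opens to 92 mm and grips with 3 to 60 N. Pads are 19 mm wide; open, the fingers measure 130 mm over their backs; the gripper's body (75 mm by 190 mm) begins 47 mm behind the grasp point.
Start: joints at [-52.873, 28.699, -24.465, 88.831, 12.651, 65.22, -12.049], TCP at [0.244, 0.602, 0.249] pointing down, gripper open.
Joint ranges: [-164.97, 164.97], [-17.58, 116.51], [-87.97, 89.64], [11.32, 138.91], [-80.73, 260.73], [10.89, 115.49], [-147.41, 147.41]. Speed limits (degrees/s): [147.25, 147.25, 180, 180, 180, 180, 180].

### API

Orientations are given as a 3x3 rotation matrix whose columns are the frame's x, y, z axes.
In Python, from plant import manip gives the robot as it stands.
- The arm moves only by the tool arm_command, never from a script. Its argument "deltas" is a list of rows, each a list of 6 numbers: the shift along the world's x, y, z in cm, then the turn, a rotation vector about the world's x, y, z in rad. A call has 1 to 12 rows; each row is the pose to reach, as a shift and turn from the pose measured when the call began; what a row does not reach only later rows make up. A row lasts 1/12 s, in which the tool goes at most 41.7 mm and 7.16 degrees, less where a joint would pass 70% of its speed; a pose out of reach is approached as far as the arm can. A call with a gripper value outside its range is refused whole. "hand" is the closure in counts, from 0 (fully open) to 255 (shut), set as the call begins (left out, the last holds). The fingers move at their own pace and stop on an object; "grip_force" is the grip in N (left out, the last holds). Time passes only in rows, so rows that repeat a pose let the fingers close. It gives the time, the measured TCP pose, the force and the opening at its end, in the units of the state.
- manip.get_obs(): the state, without advancing time (a new reading comes with each control period).
- manip.grab_frame(name): name is "side" or "top"; returns (picture, depth): 420x560x3 uint8, red, green, blue; 420x560 float32, m along the optical axis (not along the pixel's ray), 0 where there is no reading.
- manip.get_calibration(name): a dict with "K" (3x3 intrinsics, pixels), "rvec" (rotation vector, rad) and "tvec" (3), from world to camera coordinates, as OpenCV has them. Camera axes: x right, y down, z forward; pixel columns grow to the right and rows downward; lengths in m; the calibration is good to about 2 mm. A picture is of the moment at which its call begins. get_calibration takes no time and is no camera call.
- manip.finish_job(): hands the job in, once; it reports no verdict.
The state is a dict: "time": time; "qpos": joint angles; "qd": joint speeds; "joint_efforts": joint torques, N m; "tcp_pos": TCP position; "tool_rot": TCP orientation; "ft_force": force on the tool from outside, world axes, zero at the start; "moment": the same for the moment, N m; "gripper_width": opening from 0.0 (shut) to 1.0 (fully open).
Only numpy, scipy, OpenCV 4.12 (cv2) and the standard library are available. Lean on these libraries where they do the work, as an engineer would, in place of code of your own. Each camera call takes 0.05 s, during which the arm holds its last target.

## Working session

There is one attempt and no reset: what is moved stays moved. The work goes in short steps, Python scripts to look and compute and a tool call to move; the robot and the scene stay as the last step left them, time stands still between calls to the robot, and variables do not carry over. Pictures are saved under pics/ and viewed, and the job is handed in when it is done.

Besides the shell and the picture viewer there is one more tool, called by a JSON object that holds its "method" and its "body". arm_command: Moves the arm, as the interface text tells. Its arguments: {"type":"object","properties":{"deltas":{"type":"array","items":{"type":"array","items":{"type":"number"}}},"hand":{"type":"number"},"grip_force":{"type":"number"}},"required":["deltas"]}

```bash
mkdir -p pics; ls
cat > h.py <<'E'
import numpy as np, cv2
from plant import manip
def cal(n):
    c=manip.get_calibration(n); K=np.array(c['K'],float); R=cv2.Rodrigues(np.array(c['rvec'],float))[0]; t=np.array(c['tvec'],float).ravel(); return K,R,t
def grab(n,save):
    p,d=manip.grab_frame(n); cv2.imwrite(f'pics/{save}.png',p[:,:,::-1]); np.savez(f'pics/{save}.npz',p=p,d=d); return p,d
def cloud(n,d):
    K,R,t=cal(n); v,u=np.mgrid[:d.shape[0],:d.shape[1]]
    c=np.stack([(u-K[0,2])/K[0,0]*d,(v-K[1,2])/K[1,1]*d,d],-1)
    w=(c-t)@R; w[d==0]=np.nan; return w
def proj(n,P):
    K,R,t=cal(n); c=R@np.array(P)+t; q=K@c; return q[:2]/q[2]
E
python3 - <<'E'
from h import *
for n in('side','top'):
    grab(n,n+'0'); K,R,t=cal(n); print(n,K.tolist(),(-R.T@t).round(3),R[2].round(3))
o=manip.get_obs(); print(o)
E
```

```text
pics
side [[499.7190461592621, 0.0, 280.7708905715109], [0.0, 499.7190461592621, 215.81671003253877], [0.0, 0.0, 1.0]] [ 0.464 -0.899  0.818] [ 0.068  0.781 -0.621]
top [[488.782781147574, 0.0, 282.6153270576816], [0.0, 488.782781147574, 211.38230515056077], [0.0, 0.0, 1.0]] [0.469 0.016 1.548] [ 0.052 -0.018 -0.998]
{'time': 0.1, 'qpos': array([-52.87352363,  28.7493369 , -24.45233949,  88.88298087,
        12.64957385,  65.22020459, -12.04799409]), 'qd': array([-0.0237117 , -0.08098414, -0.08456519, -0.08837462, -0.0410099 ,
       -0.03943499,  0.05285789]), 'joint_efforts': array([-1.10428492e-02, -5.67870677e+01, -5.83850607e+00, -2.79913545e+01,
       -6.89193606e-02,  2.39752186e-02,  2.80085800e-05]), 'tcp_pos': array([0.24381526, 0.60191871, 0.24778735]), 'tool_rot': array([[ 3.75332639e-01,  9.26889901e-01, -7.22093049e-04],
       [ 9.26888547e-01, -3.75333326e-01, -1.58584762e-03],
       [-1.74093173e-03, -7.40794047e-05, -9.99998482e-01]]), 'ft_force': array([ 0.70017214,  0.00765642, -0.82857991]), 'moment': array([ 0.03322337,  0.01541601, -0.00305593]), 'gripper_width': 1.0000098393734138}
```

View pics/side0.png

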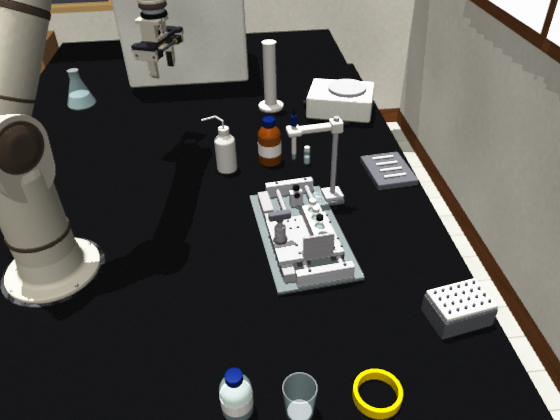

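View pics/top0.png

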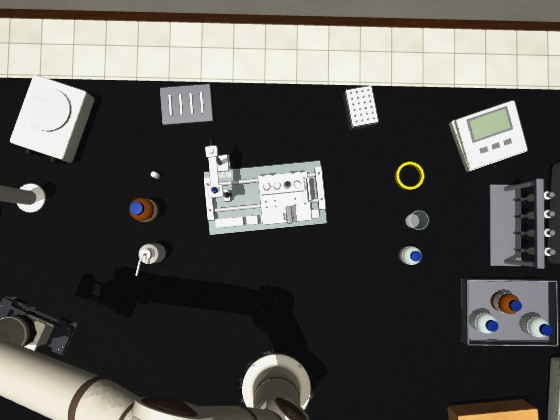

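Run:
```python
from h import *
t=np.load('pics/top0.npz'); s=np.load('pics/side0.npz')
a=t['p'][140:245,190:340]; cv2.imwrite('pics/topz.png',cv2.resize(a[:,:,::-1],None,fx=5,fy=5,interpolation=cv2.INTER_CUBIC))
a=s['p'][110:295,240:370]; cv2.imwrite('pics/sidez.png',cv2.resize(a[:,:,::-1],None,fx=3.2,fy=3.2,interpolation=cv2.INTER_CUBIC))
w=cloud('top',t['d'])
for u,v in[(290,213),(250,213),(320,165),(325,222),(210,233),(208,188)]: print(u,v,w[v,u].round(3))
w=cloud('side',s['d'])
for u,v in[(280,228),(281,238),(318,245),(296,190)]: print(u,v,w[v,u].round(3))
```

```text
290 213 [ 0.538 -0.03   0.14 ]
250 213 [0.542 0.091 0.015]
320 165 [ 0.698 -0.127  0.014]
325 222 [ 0.518 -0.145  0.011]
210 233 [0.477 0.214 0.018]
208 188 [0.597 0.195 0.231]
280 228 [ 0.537 -0.034  0.096]
281 238 [ 0.538 -0.043  0.073]
318 245 [ 0.614 -0.092  0.087]
296 190 [0.596 0.152 0.064]
```

View pics/topz.png

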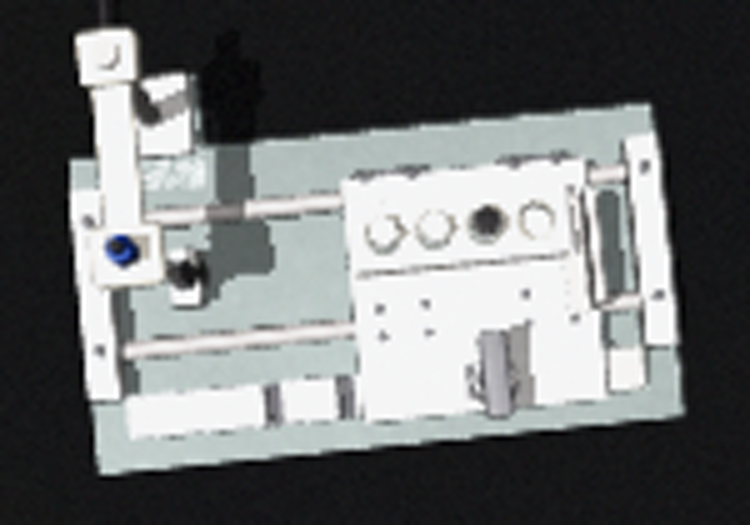

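View pics/sidez.png

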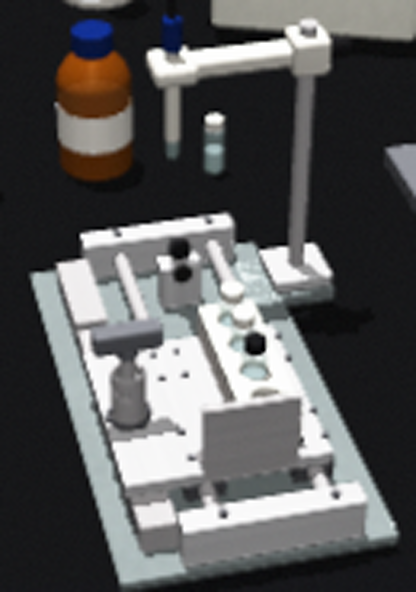

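Run:
```python
from h import *
for n in('top','side'):
    f=np.load(f'pics/{n}0.npz'); w=cloud(n,f['d'])
    near=(abs(w[...,0]-.54)<.05)&(abs(w[...,1]+.035)<.05)
    m=near&(w[...,2]>.118)&(w[...,2]<.15)
    P=w[m]; xy=P[:,:2]; r=cv2.minAreaRect((xy*1000).astype(np.float32)); print(n,'tee',m.sum(),P.mean(0).round(4),P[:,2].min().round(4),np.percentile(P[:,2],[50,95]).round(4),r)
    # plate top of carriage
    for lo,hi,nm in((.05,.066,'carr'),(.006,.02,'base'),(.09,.125,'tab')):
        m=(w[...,2]>lo)&(w[...,2]<hi)&(abs(w[...,0]-.59)<.15)&(abs(w[...,1]-.02)<.22)
        if nm=='tab': m&=(w[...,1]<-.07)
        P=w[m];
        if len(P)>5: r=cv2.minAreaRect((P[:,:2]*1000).astype(np.float32)); print(nm,m.sum(),np.median(P[:,2]).round(4),P.mean(0).round(4),r)
```

```text
top tee 97 [ 0.5328 -0.0266  0.1385] 0.131 [0.1383 0.1432] ((533.5618896484375, -26.53083038330078), (49.91032791137695, 15.903572082519531), 7.062802791595459)
carr 1993 0.0568 [ 0.5831 -0.003   0.0569] ((598.6863403320312, 46.02427673339844), (374.79913330078125, 183.23577880859375), 88.5370101928711)
base 3095 0.0146 [0.5949 0.0623 0.0142] ((589.8031005859375, 19.780303955078125), (298.0707702636719, 437.671875), 0.4075232744216919)
tab 61 0.1127 [ 0.6121 -0.0841  0.111 ] ((612.6602783203125, -84.63119506835938), (68.64434814453125, 6.4442362785339355), 6.9304280281066895)
side tee 221 [ 0.5351 -0.0335  0.133 ] 0.1181 [0.1353 0.1396] ((535.0265502929688, -30.186710357666016), (49.843482971191406, 21.403900146484375), 6.249981880187988)
carr 2108 0.0561 [ 0.5857 -0.023   0.0558] ((602.3797607421875, 41.72749328613281), (377.63232421875, 186.2265625), 87.22606658935547)
base 2892 0.0145 [0.5935 0.0171 0.0144] ((616.038818359375, 43.7176513671875), (246.6848907470703, 374.67108154296875), 6.323319435119629)
tab 283 0.104 [ 0.6142 -0.0893  0.1037] ((614.1947021484375, -88.19851684570312), (70.13005828857422, 10.672871589660645), 8.175135612487793)
```

{"method": "arm_command", "body": {"deltas": [[1.4,-2.8,0.2,0,0,-0.115],[2.8,-5.6,0.4,0,0,-0.23],[4.2,-8.4,0.6,0,0,-0.345],[5.6,-11.2,0.8,0,0,-0.46],[7.0,-14,1,0,0,-0.575],[8.4,-16.8,1.2,0,0,-0.69],[9.8,-19.6,1.4,0,0,-0.805],[11.2,-22.4,1.6,0,0,-0.92],[12.6,-25.2,1.8,0,0,-1.035],[14,-28,2,0,0,-1.15],[15,-31,2,0,0,-1.265],[16,-34,2,0,0,-1.38]]}}

```text
time: 1.1
tcp_pos: [0.4041, 0.2603, 0.2677]
tool_rot: [[0.98, -0.198, -0.002], [-0.198, -0.98, 0.0], [-0.002, -0.0, -1.0]]
ft_force: [0.4, 0.6, 0.5]
gripper_width: 1.001
```

{"method": "arm_command", "body": {"deltas": [[0.5,-2.8,0,0,0,-0.11],[1,-5.6,0,0,0,-0.22],[1.5,-8.4,0,0,0,-0.33],[2,-11.2,0,0,0,-0.44],[3,-14,0,0,0,-0.55],[4.5,-17,0,0,0,-0.66],[6,-20,0,0,0,-0.77],[8,-23,-1,0,0,-0.88],[10,-26,-2.5,0,0,-0.99],[12,-28,-4,0,0,-1.1],[13,-28.7,-5.5,0,0,-1.21],[13,-28.7,-6.5,0,0,-1.26]]}}

```text
time: 2.1
tcp_pos: [0.5354, -0.0301, 0.2011]
tool_rot: [[0.101, -0.995, -0.0], [-0.995, -0.101, -0.0], [0.0, 0.0, -1.0]]
ft_force: [-0.5, -0.6, 0.7]
gripper_width: 1.001
```

{"method": "arm_command", "body": {"deltas": [[0,0,0,0,0,0],[0,0,0,0,0,0]]}}

```text
time: 2.27
tcp_pos: [0.5345, -0.0306, 0.2]
tool_rot: [[0.101, -0.995, -0.003], [-0.995, -0.101, -0.001], [0.001, 0.003, -1.0]]
ft_force: [-0.1, 0.8, 1.8]
gripper_width: 1.002
```

Run:
```python
from h import *
o=manip.get_obs(); print(o['qpos'].round(1),o['tcp_pos'].round(4),o['ft_force'].round(2))
for n in('top','side'): p,d=grab(n,n+'1')
a=np.load('pics/side1.npz')['p'][100:290,200:390]; cv2.imwrite('pics/s1z.png',cv2.resize(a[:,:,::-1],None,fx=3,fy=3,interpolation=cv2.INTER_CUBIC))
```

```text
[-13.5  19.   16.7 109.1  -6.6  53.  -77.8] [ 0.5345 -0.0306  0.2   ] [-0.06  0.82  1.79]
```

View pics/s1z.png

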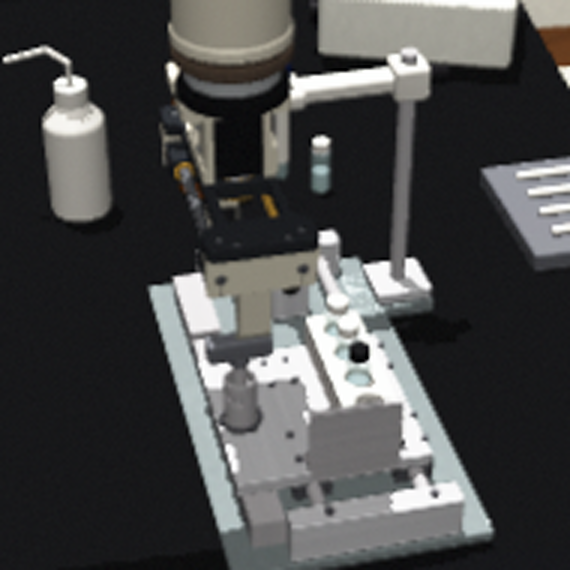

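View pics/top1.png

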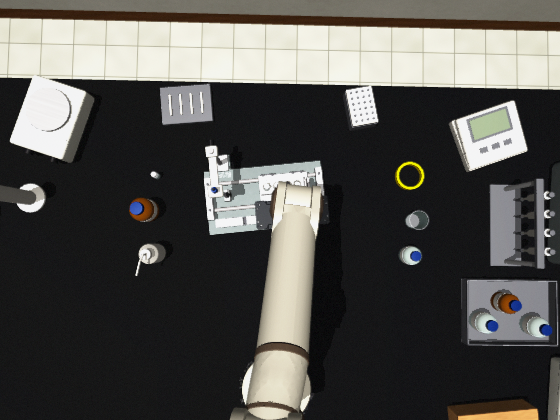

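{"method": "arm_command", "body": {"deltas": [[0,0.35,-1,0,0,0.01],[0,0.35,-2,0,0,0.01],[0,0.35,-3,0,0,0.01],[0,0.35,-4,0,0,0.01],[0,0.35,-5,0,0,0.01],[0,0.35,-5.7,0,0,0.01],[0,0.35,-6.1,0,0,0.01],[0,0.35,-6.1,0,0,0.01],[0,0.35,-6.1,0,0,0.01]]}}

```text
time: 3.12
tcp_pos: [0.5353, -0.0264, 0.1403]
tool_rot: [[0.113, -0.994, -0.001], [-0.994, -0.113, -0.0], [0.0, 0.001, -1.0]]
ft_force: [0.1, 0.2, 0.2]
gripper_width: 1.0
```

{"method": "arm_command", "body": {"deltas": [[0,0,0,0,0,0],[0,0,0,0,0,0],[0,0,0,0,0,0]], "hand": 170, "grip_force": 10}}

```text
time: 3.37
tcp_pos: [0.5357, -0.0264, 0.1408]
tool_rot: [[0.113, -0.994, 0.0], [-0.994, -0.113, -0.0], [0.0, -0.0, -1.0]]
ft_force: [0.8, -0.0, 0.2]
gripper_width: 0.832
```

Run:
```python
from h import *
o=manip.get_obs(); print(o['qpos'].round(1),o['tcp_pos'].round(4),o['ft_force'].round(2),o['gripper_width'])
for n in('side',): p,d=grab(n,n+'2')
a=p[150:270,220:350]; cv2.imwrite('pics/s2z.png',cv2.resize(a[:,:,::-1],None,fx=4.5,fy=4.5,interpolation=cv2.INTER_CUBIC))
```

```text
[-12.6  23.7  15.4 111.6  -8.6  45.8 -76. ] [ 0.5357 -0.0264  0.1408] [ 0.84 -0.01  0.16] 0.83152844316546
```

View pics/s2z.png

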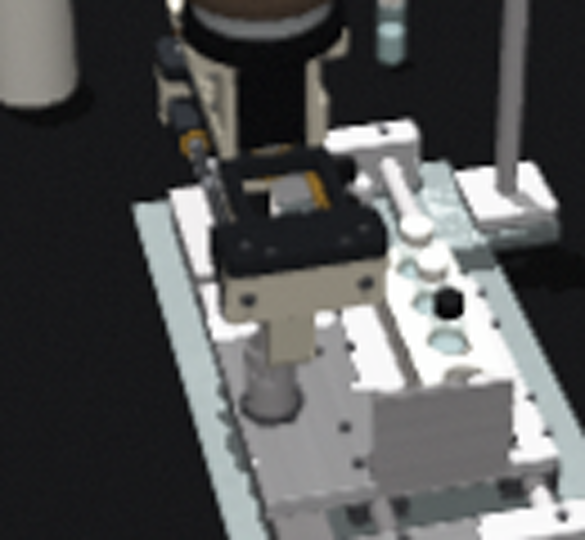

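{"method": "arm_command", "body": {"deltas": [[-0.15,0,-0.4,0,0,0],[-0.15,0,-0.4,0,0,0],[-0.15,0,-0.4,0,0,0],[-0.15,0,-0.4,0,0,0],[-0.15,0,-0.4,0,0,0],[-0.15,0,-0.4,0,0,0],[-0.15,0,-0.4,0,0,0],[-0.15,0,-0.4,0,0,0],[-0.15,0,-0.4,0,0,0],[-0.15,0,-0.4,0,0,0],[-0.15,0,-0.4,0,0,0],[-0.15,0,-0.4,0,0,0]], "hand": 255, "grip_force": 8}}

```text
time: 4.42
tcp_pos: [0.5342, -0.0266, 0.1368]
tool_rot: [[0.112, -0.994, 0.0], [-0.994, -0.112, -0.0], [0.0, -0.0, -1.0]]
ft_force: [0.5, -1.8, 1.8]
gripper_width: 0.17
```

```bash
cat > st.py <<'E'
from plant import manip
o=manip.get_obs(); print(o['time'],o['qpos'].round(1),o['tcp_pos'].round(4),'F',o['ft_force'].round(2),'M',o['moment'].round(3),o['gripper_width']*92)
E
python3 st.py
```

```text
4.4167 [-12.6  23.9  15.4 112.   -8.7  45.2 -75.9] [ 0.5342 -0.0266  0.1368] F [ 0.55 -1.79  1.8 ] M [-0.285  0.204  0.012] 15.616768570990295
```

{"method": "arm_command", "body": {"deltas": [[0,0,0,0,0,0],[0,0,0,0,0,0],[0,0,0,0,0,0]], "grip_force": 30}}

```text
time: 4.67
tcp_pos: [0.5342, -0.0266, 0.1368]
tool_rot: [[0.112, -0.994, 0.0], [-0.994, -0.112, -0.0], [0.0, -0.0, -1.0]]
ft_force: [0.8, -0.9, 1.1]
gripper_width: 0.173
```

```bash
python3 st.py
```

```text
4.6667 [-12.6  23.9  15.4 112.   -8.7  45.2 -75.9] [ 0.5342 -0.0266  0.1368] F [ 0.79 -0.88  1.14] M [-0.276  0.195  0.02 ] 15.957228573237188
```

{"method": "arm_command", "body": {"deltas": [[0,0,0.1,0,0,0],[0,0,0.2,0,0,0],[0,0,0.3,0,0,0],[0,0,0.4,0,0,0],[0,0,0.5,0,0,0],[0,0,0.6,0,0,0],[0,0,0.7,0,0,0],[0,0,0.8,0,0,0],[0,0,0.8,0,0,0]]}}

```text
time: 5.42
tcp_pos: [0.5341, -0.0266, 0.1449]
tool_rot: [[0.112, -0.994, 0.0], [-0.994, -0.112, -0.0], [0.0, -0.0, -1.0]]
ft_force: [2.3, 0.1, -7.0]
gripper_width: 0.172
```

```bash
python3 st.py
```

```text
5.4167 [-12.7  23.2  15.6 111.7  -8.4  46.2 -76.1] [ 0.5341 -0.0266  0.1449] F [ 2.33  0.1  -7.01] M [-0.282 -0.259  0.017] 15.840062631248976
```

{"method": "arm_command", "body": {"deltas": [[0,0,0.05,0,0,0],[0,0,0.1,0,0,0],[0,0,0.1,0,0,0]]}}

```text
time: 5.67
tcp_pos: [0.534, -0.0266, 0.1459]
tool_rot: [[0.112, -0.994, 0.0], [-0.994, -0.112, -0.0], [0.0, -0.0, -1.0]]
ft_force: [1.3, -1.1, -6.8]
gripper_width: 0.169
```

{"method": "arm_command", "body": {"deltas": [[0,0,0.05,0,0,0],[0,0,0.1,0,0,0],[0,0,0.1,0,0,0]]}}

```text
time: 5.92
tcp_pos: [0.5341, -0.0266, 0.147]
tool_rot: [[0.112, -0.994, 0.0], [-0.994, -0.112, -0.0], [0.0, -0.0, -1.0]]
ft_force: [2.2, -0.5, -8.7]
gripper_width: 0.168
```

{"method": "arm_command", "body": {"deltas": [[0,0,0.05,0,0,0],[0,0,0.1,0,0,0],[0,0,0.1,0,0,0]]}}

```text
time: 6.17
tcp_pos: [0.534, -0.0266, 0.148]
tool_rot: [[0.112, -0.994, 0.0], [-0.994, -0.112, -0.0], [0.0, -0.0, -1.0]]
ft_force: [1.8, -1.2, -8.2]
gripper_width: 0.171
```

{"method": "arm_command", "body": {"deltas": [[0,0,0.05,0,0,0],[0,0,0.1,0,0,0],[0,0,0.1,0,0,0]]}}

```text
time: 6.42
tcp_pos: [0.534, -0.0266, 0.1491]
tool_rot: [[0.112, -0.994, 0.0], [-0.994, -0.112, -0.0], [0.0, -0.0, -1.0]]
ft_force: [0.7, -0.6, -8.2]
gripper_width: 0.173
```

Run:
```python
import st
from h import *
p,d=grab('side','side3')
a=p[150:270,220:350]; cv2.imwrite('pics/s3z.png',cv2.resize(a[:,:,::-1],None,fx=4.5,fy=4.5,interpolation=cv2.INTER_CUBIC))
```

```text
6.4167 [-12.8  22.8  15.6 111.5  -8.3  46.7 -76.2] [ 0.534  -0.0266  0.1491] F [ 0.73 -0.61 -8.18] M [-0.32  -0.418 -0.004] 15.890564763460205
```

View pics/s3z.png

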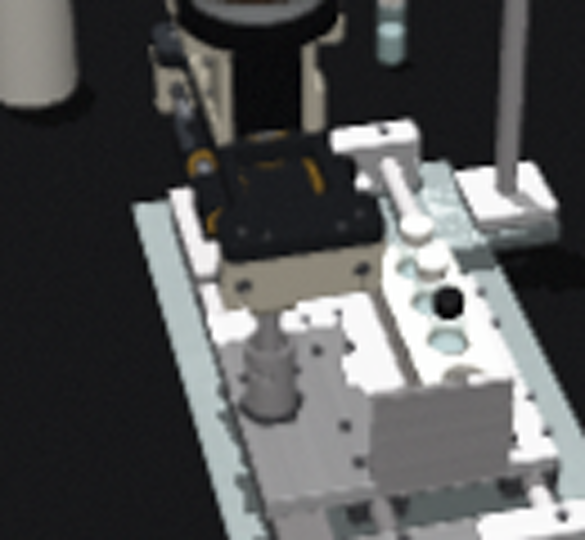

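{"method": "arm_command", "body": {"deltas": [[0,0,0.05,0,0,0],[0,0,0.1,0,0,0],[0,0,0.1,0,0,0]]}}

```text
time: 6.72
tcp_pos: [0.534, -0.0266, 0.1501]
tool_rot: [[0.112, -0.994, 0.0], [-0.994, -0.112, -0.0], [0.0, -0.0, -1.0]]
ft_force: [1.2, -0.9, -9.0]
gripper_width: 0.169
```

{"method": "arm_command", "body": {"deltas": [[0,0,0.05,0,0,0],[0,0,0.1,0,0,0],[0,0,0.1,0,0,0]]}}

```text
time: 6.97
tcp_pos: [0.534, -0.0266, 0.1511]
tool_rot: [[0.112, -0.994, 0.0], [-0.994, -0.112, -0.0], [0.0, -0.0, -1.0]]
ft_force: [1.5, -1.9, -8.0]
gripper_width: 0.173
```

{"method": "arm_command", "body": {"deltas": [[0,0,0.05,0,0,0],[0,0,0.1,0,0,0],[0,0,0.1,0,0,0]]}}

```text
time: 7.22
tcp_pos: [0.534, -0.0266, 0.1522]
tool_rot: [[0.112, -0.994, 0.0], [-0.994, -0.112, -0.0], [0.0, -0.0, -1.0]]
ft_force: [3.0, -0.3, -8.2]
gripper_width: 0.168
```

{"method": "arm_command", "body": {"deltas": [[0,0,0.05,0,0,0],[0,0,0.1,0,0,0],[0,0,0.1,0,0,0]]}}

```text
time: 7.47
tcp_pos: [0.534, -0.0267, 0.1533]
tool_rot: [[0.112, -0.994, 0.0], [-0.994, -0.112, -0.0], [0.0, -0.0, -1.0]]
ft_force: [2.6, -0.6, -9.2]
gripper_width: 0.17
```

{"method": "arm_command", "body": {"deltas": [[0,0,0.05,0,0,0],[0,0,0.1,0,0,0],[0,0,0.1,0,0,0]]}}

```text
time: 7.72
tcp_pos: [0.534, -0.0267, 0.1543]
tool_rot: [[0.112, -0.994, 0.0], [-0.994, -0.112, -0.0], [0.0, -0.0, -1.0]]
ft_force: [1.9, -0.5, -9.1]
gripper_width: 0.172
```

{"method": "arm_command", "body": {"deltas": [[0,0,0.05,0,0,0],[0,0,0.1,0,0,0],[0,0,0.1,0,0,0]]}}

```text
time: 7.97
tcp_pos: [0.534, -0.0266, 0.1554]
tool_rot: [[0.112, -0.994, 0.0], [-0.994, -0.112, -0.0], [0.0, -0.0, -1.0]]
ft_force: [3.1, -1.3, -9.7]
gripper_width: 0.175
```

Run:
```python
import st
from h import *
p,d=grab('side','side4')
a=p[150:270,220:350]; cv2.imwrite('pics/s4z.png',cv2.resize(a[:,:,::-1],None,fx=4.5,fy=4.5,interpolation=cv2.INTER_CUBIC))
```

```text
7.9667 [-13.   22.3  15.8 111.3  -8.   47.4 -76.4] [ 0.534  -0.0266  0.1554] F [ 3.08 -1.35 -9.67] M [-0.311 -0.513  0.017] 16.11496652449634
```

View pics/s4z.png

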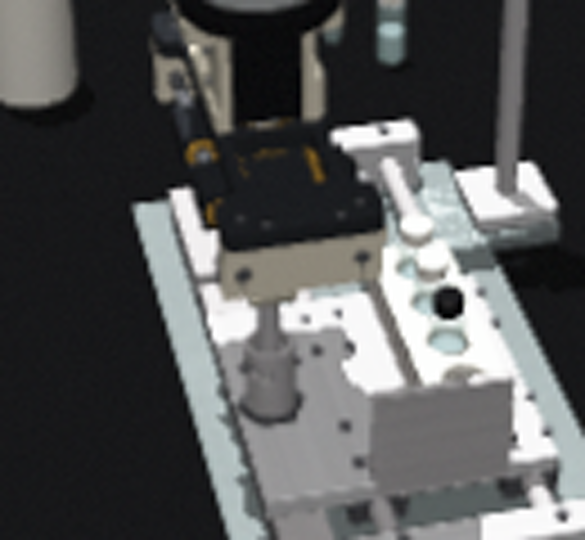

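{"method": "arm_command", "body": {"deltas": [[0,0,0.05,0,0,0],[0,0,0.1,0,0,0],[0,0,0.1,0,0,0]]}}

```text
time: 8.27
tcp_pos: [0.5339, -0.0266, 0.1564]
tool_rot: [[0.112, -0.994, 0.0], [-0.994, -0.112, -0.0], [0.0, -0.0, -1.0]]
ft_force: [2.4, -0.8, -9.5]
gripper_width: 0.169
```

{"method": "arm_command", "body": {"deltas": [[0,0,0.05,0,0,0],[0,0,0.1,0,0,0],[0,0,0.1,0,0,0]]}}

```text
time: 8.52
tcp_pos: [0.534, -0.0266, 0.1574]
tool_rot: [[0.112, -0.994, 0.0], [-0.994, -0.112, -0.0], [0.0, -0.0, -1.0]]
ft_force: [3.2, -1.7, -9.1]
gripper_width: 0.171
```

{"method": "arm_command", "body": {"deltas": [[0,0,0.05,0,0,0],[0,0,0.1,0,0,0],[0,0,0.1,0,0,0]]}}

```text
time: 8.77
tcp_pos: [0.534, -0.0266, 0.1585]
tool_rot: [[0.112, -0.994, 0.0], [-0.994, -0.112, -0.0], [0.0, -0.0, -1.0]]
ft_force: [2.8, -1.3, -10.1]
gripper_width: 0.171
```

{"method": "arm_command", "body": {"deltas": [[0,0,0.05,0,0,0],[0,0,0.1,0,0,0],[0,0,0.1,0,0,0]]}}

```text
time: 9.02
tcp_pos: [0.534, -0.0266, 0.1596]
tool_rot: [[0.112, -0.994, 0.0], [-0.994, -0.112, -0.0], [0.0, -0.0, -1.0]]
ft_force: [2.6, -0.6, -10.3]
gripper_width: 0.171
```

{"method": "arm_command", "body": {"deltas": [[0,0,0.05,0,0,0],[0,0,0.1,0,0,0],[0,0,0.1,0,0,0]]}}

```text
time: 9.27
tcp_pos: [0.5338, -0.0266, 0.1602]
tool_rot: [[0.112, -0.994, -0.0], [-0.994, -0.112, -0.0], [0.0, 0.0, -1.0]]
ft_force: [3.8, -2.2, -15.0]
gripper_width: 0.172
```

{"method": "arm_command", "body": {"deltas": [[0,0,0.05,0,0,0],[0,0,0.05,0,0,0],[0,0,0.05,0,0,0]]}}

```text
time: 9.52
tcp_pos: [0.5338, -0.0266, 0.1603]
tool_rot: [[0.113, -0.994, -0.0], [-0.994, -0.113, -0.0], [0.0, 0.0, -1.0]]
ft_force: [5.0, -1.5, -15.9]
gripper_width: 0.174
```

{"method": "arm_command", "body": {"deltas": [[0,0,-0.07,0,0,0],[0,0,-0.13,0,0,0],[0,0,-0.13,0,0,0]]}}

```text
time: 9.77
tcp_pos: [0.5339, -0.0266, 0.1592]
tool_rot: [[0.112, -0.994, -0.0], [-0.994, -0.112, -0.0], [0.0, 0.0, -1.0]]
ft_force: [2.3, -1.1, -10.4]
gripper_width: 0.172
```

{"method": "arm_command", "body": {"deltas": [[0,0,0,0,0,0.05],[0,0,0,0,0,0.1],[0,0,0,0,0,0.15],[0,0,0,0,0,0.2],[0,0,0,0,0,0.2]]}}

```text
time: 10.18
tcp_pos: [0.534, -0.0268, 0.1595]
tool_rot: [[0.309, -0.951, 0.0], [-0.951, -0.309, -0.0], [0.0, -0.0, -1.0]]
ft_force: [3.7, -1.2, -10.8]
gripper_width: 0.172
```

```bash
python3 st.py
```

```text
10.1833 [-11.   21.8  13.4 111.1  -6.6  47.8 -66.1] [ 0.534  -0.0268  0.1595] F [  3.68  -1.21 -10.84] M [-0.309 -0.608 -0.005] 15.795579214716172
```

{"method": "arm_command", "body": {"deltas": [[0,0,-0.04,0,0,0.07],[0,0,-0.04,0,0,0.14],[0,0,-0.04,0,0,0.21],[0,0,-0.04,0,0,0.28],[0,0,-0.04,0,0,0.35],[0,0,-0.04,0,0,0.42],[0,0,-0.04,0,0,0.42]]}}

```text
time: 10.77
tcp_pos: [0.5341, -0.027, 0.1592]
tool_rot: [[0.671, -0.742, 0.001], [-0.742, -0.671, -0.0], [0.001, -0.0, -1.0]]
ft_force: [4.4, -1.5, -10.7]
gripper_width: 0.17
```

```bash
python3 st.py
```

```text
10.7667 [ -6.8  21.6   8.2 111.   -4.1  47.7 -44.3] [ 0.5341 -0.027   0.1592] F [  4.42  -1.47 -10.68] M [-0.436 -0.63   0.052] 15.650350688975248
```

{"method": "arm_command", "body": {"deltas": [[0,0,0,0,0,0.07],[0,0,0,0,0,0.14],[0,0,0,0,0,0.21],[0,0,0,0,0,0.28],[0,0,0,0,0,0.35],[0,0,0,0,0,0.42],[0,0,0,0,0,0.42]]}}

```text
time: 11.35
tcp_pos: [0.5342, -0.0273, 0.1594]
tool_rot: [[0.914, -0.405, 0.001], [-0.405, -0.914, -0.0], [0.001, -0.0, -1.0]]
ft_force: [3.7, -1.6, -10.0]
gripper_width: 0.175
```

```bash
python3 st.py
```

```text
11.35 [ -2.6  21.5   3.2 110.8  -1.6  47.7 -22.4] [ 0.5342 -0.0273  0.1594] F [ 3.65 -1.59 -9.99] M [-0.391 -0.869  0.027] 16.06424682420525
```

{"method": "arm_command", "body": {"deltas": [[0,0,-0.02,0,0,0.06],[0,0,-0.02,0,0,0.12],[0,0,-0.02,0,0,0.18],[0,0,-0.02,0,0,0.18],[0,0,-0.02,0,0,0.18]]}}

```text
time: 11.77
tcp_pos: [0.5344, -0.0274, 0.1593]
tool_rot: [[0.971, -0.239, 0.001], [-0.239, -0.971, 0.0], [0.001, -0.0, -1.0]]
ft_force: [3.6, -0.8, -10.7]
gripper_width: 0.174
```

Run:
```python
import st
from h import *
o=st.o;print(np.degrees(np.arctan2(o['tool_rot'][1,0],o['tool_rot'][0,0]))+83.57)
p,d=grab('side','side5')
a=p[150:270,220:350]; cv2.imwrite('pics/s5z.png',cv2.resize(a[:,:,::-1],None,fx=4.5,fy=4.5,interpolation=cv2.INTER_CUBIC))
```

```text
11.7667 [ -0.9  21.5   1.1 110.7  -0.6  47.7 -13.3] [ 0.5344 -0.0274  0.1593] F [  3.65  -0.77 -10.71] M [-0.296 -0.828  0.046] 16.03178155373363
69.74108123897852
```

View pics/s5z.png

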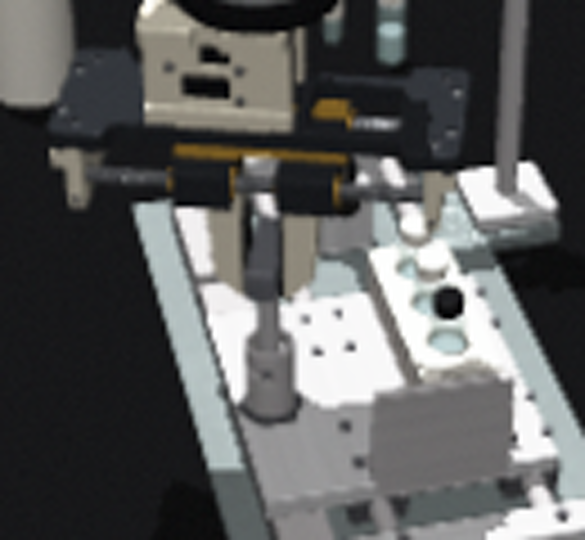

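{"method": "arm_command", "body": {"deltas": [[0,0,-0.06,0,0,0],[0,0,-0.12,0,0,0],[0,0,-0.18,0,0,0],[0,0,-0.24,0,0,0],[0,0,-0.24,0,0,0]]}}

```text
time: 12.23
tcp_pos: [0.5344, -0.0273, 0.1568]
tool_rot: [[0.971, -0.239, 0.001], [-0.239, -0.971, -0.0], [0.001, -0.0, -1.0]]
ft_force: [3.2, -0.6, -10.4]
gripper_width: 0.172
```

{"method": "arm_command", "body": {"deltas": [[0,0,-0.05,0,0,0],[0,0,-0.1,0,0,0],[0,0,-0.1,0,0,0]]}}

```text
time: 12.48
tcp_pos: [0.5344, -0.0273, 0.1557]
tool_rot: [[0.971, -0.239, 0.001], [-0.239, -0.971, -0.0], [0.001, -0.0, -1.0]]
ft_force: [3.1, -1.5, -10.1]
gripper_width: 0.17
```

{"method": "arm_command", "body": {"deltas": [[0,0,-0.05,0,0,0],[0,0,-0.05,0,0,0],[0,0,-0.05,0,0,0]]}}

```text
time: 12.73
tcp_pos: [0.5344, -0.0274, 0.1552]
tool_rot: [[0.971, -0.239, 0.001], [-0.239, -0.971, -0.0], [0.001, -0.0, -1.0]]
ft_force: [3.7, -0.1, -9.1]
gripper_width: 0.169
```

{"method": "arm_command", "body": {"deltas": [[0,0,-0.05,0,0,0],[0,0,-0.05,0,0,0],[0,0,-0.05,0,0,0]]}}

```text
time: 12.98
tcp_pos: [0.5344, -0.0274, 0.1548]
tool_rot: [[0.971, -0.239, 0.001], [-0.239, -0.971, -0.0], [0.001, -0.0, -1.0]]
ft_force: [2.6, -2.1, -8.8]
gripper_width: 0.173
```

{"method": "arm_command", "body": {"deltas": [[0,0,-0.05,0,0,0],[0,0,-0.05,0,0,0],[0,0,-0.05,0,0,0]]}}

```text
time: 13.23
tcp_pos: [0.5345, -0.0274, 0.1545]
tool_rot: [[0.971, -0.239, 0.002], [-0.239, -0.971, -0.0], [0.002, -0.0, -1.0]]
ft_force: [2.6, -1.5, -5.8]
gripper_width: 0.169
```

{"method": "arm_command", "body": {"deltas": [[0,0,-0.05,0,0,0],[0,0,-0.05,0,0,0],[0,0,-0.05,0,0,0]]}}

```text
time: 13.48
tcp_pos: [0.5346, -0.0273, 0.1544]
tool_rot: [[0.971, -0.239, 0.002], [-0.239, -0.971, 0.0], [0.002, -0.0, -1.0]]
ft_force: [0.3, -1.2, -2.4]
gripper_width: 0.174
```

{"method": "arm_command", "body": {"deltas": [[0,0,-0.03,0,0,0],[0,0,-0.03,0,0,0],[0,0,-0.03,0,0,0],[0,0,-0.03,0,0,0],[0,0,-0.03,0,0,0],[0,0,-0.03,0,0,0]], "hand": 150}}

```text
time: 13.98
tcp_pos: [0.5345, -0.0273, 0.1541]
tool_rot: [[0.971, -0.239, 0.002], [-0.239, -0.971, 0.0], [0.002, -0.001, -1.0]]
ft_force: [0.2, 0.8, -0.0]
gripper_width: 0.411
```

Run:
```python
import st
from h import *
p,d=grab('side','side6')
a=p[150:270,220:350]; cv2.imwrite('pics/s6z.png',cv2.resize(a[:,:,::-1],None,fx=4.5,fy=4.5,interpolation=cv2.INTER_CUBIC))
```

```text
13.9833 [ -0.9  21.9   1.1 110.9  -0.6  47.1 -13.3] [ 0.5345 -0.0273  0.1541] F [ 0.25  0.84 -0.01] M [-0.091  0.065 -0.005] 37.76708450662503
```

View pics/s6z.png

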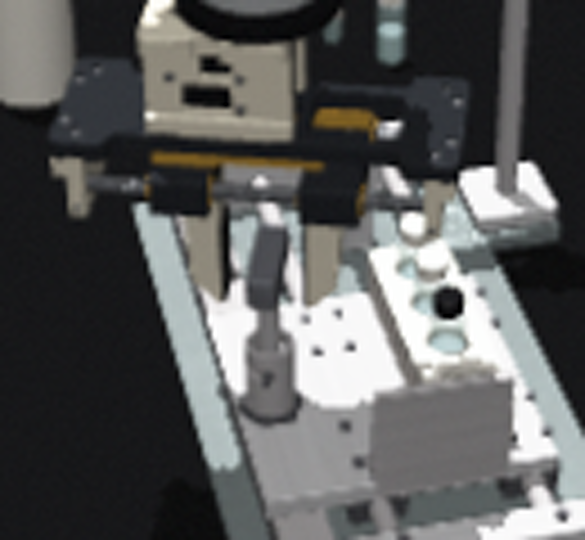

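{"method": "arm_command", "body": {"deltas": [[0,0,1,0,0,0],[0,0,3,0,0,0],[0,0,6,0,0,0],[0,0,8,0,0,0],[1,-2,9,0,0,0.05],[2,-4,9,0,0,0.1],[3,-6,9,0,0,0.15],[4,-8,9,0,0,0.2],[5,-10,9,0,0,0.25],[6,-12,9,0,0,0.3],[7,-13,9,0,0,0.354],[8,-13,9,0,0,0.354]], "hand": 255}}

```text
time: 15.03
tcp_pos: [0.6144, -0.1619, 0.2449]
tool_rot: [[0.994, 0.11, 0.002], [0.11, -0.994, -0.002], [0.002, 0.002, -1.0]]
ft_force: [0.6, 0.3, -0.0]
gripper_width: 0.004
```

Run:
```python
import st
from h import *
print(st.o['tool_rot'].round(3))
f=grab('side','side7'); w=cloud('side',f[1]); p=f[0]
cv2.imwrite('pics/s7z.png',cv2.resize(p[110:300,200:390,::-1],None,fx=3,fy=3,interpolation=cv2.INTER_CUBIC))
th=np.radians(6.5); ex=np.array([np.cos(th),np.sin(th)]); ey=np.array([-np.sin(th),np.cos(th)])
for nm in('side7','side0','top0'):
    n=nm[:-1]; w=cloud(n,np.load(f'pics/{nm}.npz')['d']).reshape(-1,3); w=w[np.isfinite(w[:,0])]
    s=np.c_[w[:,:2]@ex,w[:,:2]@ey,w[:,2]]; 
    def q(lbl,m):
        P=s[m]; print(nm,lbl,m.sum(),*(np.percentile(P[:,i],[2,50,98]).round(4) for i in range(3)) if m.sum() else ())
    t=np.array([.6127,-.0846]); tx,ty=t@ex,t@ey
    q('tab',(abs(s[:,0]-tx)<.04)&(abs(s[:,1]-ty)<.015)&(s[:,2]>.092)&(s[:,2]<.12))
    q('endbar',(abs(s[:,0]-tx)<.04)&(s[:,1]<ty-.03)&(s[:,1]>ty-.09)&(s[:,2]>.03)&(s[:,2]<.12))
    tee=np.array([.534,-.027])
    q('tee',(abs(s[:,0]-tee@ex)<.03)&(abs(s[:,1]-tee@ey)<.03)&(s[:,2]>.115)&(s[:,2]<.175))
    q('carr',(abs(s[:,0]-tee@ex-.03)<.03)&(abs(s[:,1]-ty-.1)<.15)&(s[:,2]>.052)&(s[:,2]<.064))
    q('stop',(abs(s[:,0]-tx+.02)<.03)&(s[:,1]>ty+.18)&(s[:,1]<ty+.3)&(s[:,2]>.05)&(s[:,2]<.11))
print(tx,ty)
```

```text
15.0333 [11.3 25.3  1.3 92.2 -0.5 62.4 19.1] [ 0.6144 -0.1619  0.2449] F [ 0.62  0.34 -0.03] M [-0.049  0.061 -0.025] 0.37606717476792195
[[ 0.994  0.11   0.002]
 [ 0.11  -0.994 -0.002]
 [ 0.002  0.002 -1.   ]]
side7 tab 267 [0.5672 0.6    0.6334] [-0.161  -0.1581 -0.1529] [0.0927 0.105  0.1147]
side7 endbar 462 [0.5602 0.5982 0.6372] [-0.2084 -0.2043 -0.187 ] [0.0312 0.0487 0.0535]
side7 tee 166 [0.5142 0.5269 0.5402] [-0.115  -0.0968 -0.067 ] [0.1179 0.1543 0.1584]
side7 carr 881 [0.529  0.5594 0.5856] [-0.1955 -0.1013 -0.0128] [0.0526 0.0566 0.0611]
side7 stop 35 [0.5504 0.5949 0.6074] [0.0774 0.0893 0.146 ] [0.0502 0.0539 0.0585]
side0 tab 270 [0.5666 0.6    0.6336] [-0.1613 -0.1586 -0.1536] [0.0925 0.1048 0.1141]
side0 endbar 457 [0.5602 0.599  0.6373] [-0.208  -0.2043 -0.1876] [0.0307 0.0487 0.0536]
side0 tee 229 [0.5041 0.5274 0.5524] [-0.0992 -0.0954 -0.0836] [0.1169 0.1346 0.14  ]
side0 carr 846 [0.5293 0.5601 0.586 ] [-0.191  -0.1033 -0.0174] [0.0525 0.0567 0.0614]
side0 stop 101 [0.5527 0.5989 0.6087] [0.0779 0.0946 0.1462] [0.0503 0.0537 0.0721]
top0 tab 60 [0.5655 0.6008 0.6332] [-0.1563 -0.1524 -0.1503] [0.0934 0.1126 0.1189]
top0 endbar 171 [0.5599 0.5972 0.637 ] [-0.2027 -0.1931 -0.1836] [0.0433 0.0506 0.0583]
top0 tee 97 [0.5029 0.5261 0.5515] [-0.0946 -0.0869 -0.0792] [0.1319 0.1383 0.1434]
top0 carr 849 [0.5291 0.5596 0.5863] [-0.1966 -0.0795 -0.0095] [0.0524 0.0573 0.0633]
top0 stop 64 [0.5528 0.5965 0.6077] [0.0828 0.0991 0.1463] [0.0508 0.0568 0.0767]
0.5991844840882803 -0.15341578806583575
```

View pics/s7z.png

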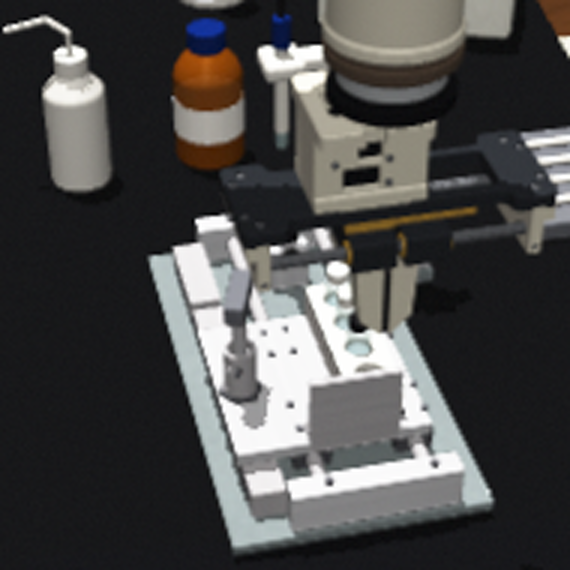

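{"method": "arm_command", "body": {"deltas": [[0.1,1,-1.5,0,0,0],[0.2,2,-3,0,0,0],[0.3,3,-5,0,0,0],[0.34,4,-7,0,0,0],[0.34,4,-9,0,0,0],[0.34,4,-11,0,0,0],[0.34,4,-12.5,0,0,0],[0.34,4,-13.3,0,0,0],[0.34,4,-13.3,0,0,0],[0.34,4,-13.3,0,0,0]]}}

```text
time: 15.92
tcp_pos: [0.6199, -0.1193, 0.1123]
tool_rot: [[0.994, 0.11, 0.004], [0.11, -0.994, -0.0], [0.004, 0.001, -1.0]]
ft_force: [0.1, -0.6, 0.5]
gripper_width: 0.005
```

Run:
```python
import st
from h import *
p,d=grab('side','side8')
cv2.imwrite('pics/s8z.png',cv2.resize(p[110:300,200:390,::-1],None,fx=3,fy=3,interpolation=cv2.INTER_CUBIC))
```

```text
15.9167 [ 8.2 33.5  0.4 98.4 -0.3 47.9 15. ] [ 0.6199 -0.1193  0.1123] F [ 0.14 -0.64  0.49] M [-0.094 -0.006  0.027] 0.423839864102943
```

View pics/s8z.png

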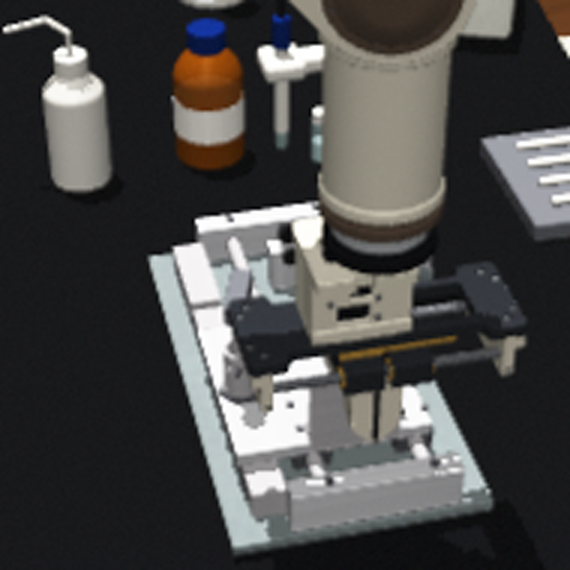

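{"method": "arm_command", "body": {"deltas": [[-0.05,0.4,0,0,0,0],[-0.09,0.8,0,0,0,0],[-0.14,1.2,0,0,0,0],[-0.17,1.5,0,0,0,0],[-0.2,1.7,0,0,0,0],[-0.22,1.9,0,0,0,0],[-0.24,2.1,0,0,0,0],[-0.26,2.3,0,0,0,0],[-0.28,2.5,0,0,0,0]]}}

```text
time: 16.72
tcp_pos: [0.6177, -0.0954, 0.113]
tool_rot: [[0.994, 0.109, 0.005], [0.109, -0.994, -0.002], [0.005, 0.002, -1.0]]
ft_force: [-0.6, -2.8, 0.5]
gripper_width: 0.007
```

```bash
python3 st.py
```

```text
16.7167 [ 6.1 32.8  0.3 99.4 -0.1 47.4 12.7] [ 0.6177 -0.0954  0.113 ] F [-0.61 -2.79  0.46] M [-0.551  0.02   0.067] 0.6092140893736697
```

{"method": "arm_command", "body": {"deltas": [[-0.02,0.2,-0.05,0,0,0],[-0.05,0.45,-0.05,0,0,0],[-0.08,0.7,-0.1,0,0,0],[-0.11,1.0,-0.1,0,0,0],[-0.15,1.3,-0.1,0,0,0],[-0.18,1.6,-0.1,0,0,0],[-0.22,1.9,-0.1,0,0,0],[-0.25,2.2,-0.1,0,0,0],[-0.28,2.5,-0.1,0,0,0],[-0.32,2.8,-0.1,0,0,0],[-0.34,3.0,-0.1,0,0,0],[-0.36,3.2,-0.1,0,0,0]]}}

```text
time: 17.72
tcp_pos: [0.6141, -0.0631, 0.112]
tool_rot: [[0.994, 0.11, 0.005], [0.11, -0.994, -0.001], [0.005, 0.002, -1.0]]
ft_force: [0.5, -2.9, 1.0]
gripper_width: 0.006
```

Run:
```python
import st
from h import *
p,d=grab('side','side9')
cv2.imwrite('pics/s9z.png',cv2.resize(p[110:300,200:390,::-1],None,fx=3,fy=3,interpolation=cv2.INTER_CUBIC))
```

```text
17.7167 [3.300e+00 3.230e+01 1.000e-01 1.006e+02 0.000e+00 4.680e+01 9.600e+00] [ 0.6141 -0.0631  0.112 ] F [ 0.49 -2.9   1.  ] M [-0.542  0.011  0.042] 0.533187102194498
```

View pics/s9z.png

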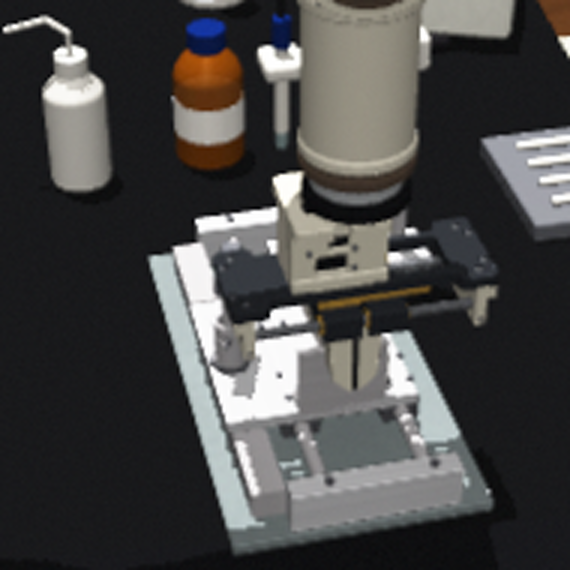

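{"method": "arm_command", "body": {"deltas": [[-0.02,0.2,0,0,0,0],[-0.05,0.5,0,0,0,0],[-0.08,0.8,0,0,0,0],[-0.12,1.1,0,0,0,0],[-0.16,1.4,0,0,0,0],[-0.19,1.7,0,0,0,0],[-0.22,2.0,0,0,0,0],[-0.26,2.3,0,0,0,0],[-0.3,2.6,0,0,0,0],[-0.33,2.9,0,0,0,0],[-0.35,3.1,0,0,0,0],[-0.36,3.2,0,0,0,0]]}}

```text
time: 18.77
tcp_pos: [0.6102, -0.0297, 0.1119]
tool_rot: [[0.994, 0.111, 0.005], [0.111, -0.994, -0.001], [0.005, 0.001, -1.0]]
ft_force: [-0.2, -2.3, 1.3]
gripper_width: 0.008
```

{"method": "arm_command", "body": {"deltas": [[-0.01,0.1,0,0,0,0],[-0.02,0.2,0,0,0,0],[-0.03,0.3,0,0,0,0],[-0.04,0.4,0,0,0,0],[-0.06,0.5,0,0,0,0],[-0.07,0.6,0,0,0,0],[-0.08,0.7,0,0,0,0],[-0.09,0.8,0,0,0,0]]}}

```text
time: 19.43
tcp_pos: [0.6093, -0.0216, 0.1118]
tool_rot: [[0.994, 0.11, 0.005], [0.111, -0.994, -0.001], [0.005, 0.001, -1.0]]
ft_force: [-1.1, -3.6, 1.4]
gripper_width: 0.004
```

Run:
```python
import st
from h import *
p,d=grab('side','side10')
cv2.imwrite('pics/s10z.png',cv2.resize(p[110:300,200:390,::-1],None,fx=3,fy=3,interpolation=cv2.INTER_CUBIC))
p,d=grab('top','top10')
cv2.imwrite('pics/t10z.png',cv2.resize(p[140:245,190:340,::-1],None,fx=5,fy=5,interpolation=cv2.INTER_CUBIC))
```

```text
19.4333 [ -0.3  31.7  -0.2 101.7   0.2  46.3   5.7] [ 0.6093 -0.0216  0.1118] F [-1.1  -3.6   1.35] M [-0.516  0.188  0.107] 0.36366092299855757
```

View pics/t10z.png

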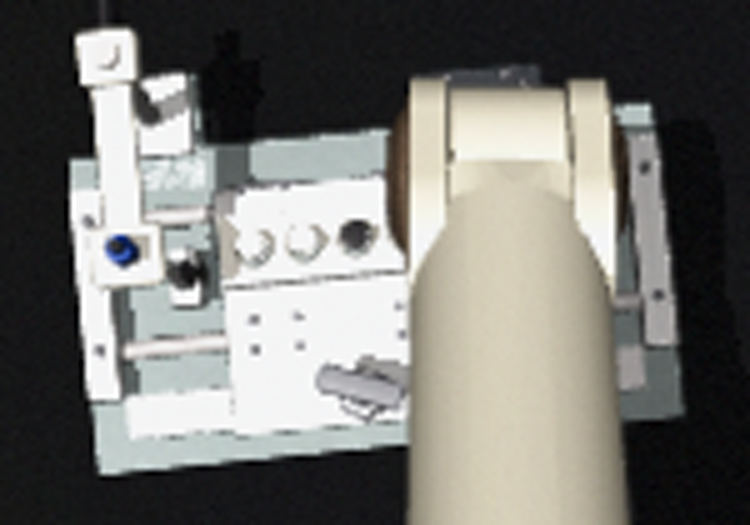

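{"method": "arm_command", "body": {"deltas": [[-0.01,0.08,0,0,0,0],[-0.02,0.16,0,0,0,0],[-0.03,0.24,0,0,0,0],[-0.04,0.32,0,0,0,0],[-0.05,0.4,0,0,0,0],[-0.06,0.48,0,0,0,0]]}}

```text
time: 20.03
tcp_pos: [0.6087, -0.0164, 0.1118]
tool_rot: [[0.994, 0.111, 0.005], [0.111, -0.994, -0.0], [0.005, 0.001, -1.0]]
ft_force: [-0.0, -2.0, 0.6]
gripper_width: 0.006
```

{"method": "arm_command", "body": {"deltas": [[-0.01,0.08,0,0,0,0],[-0.02,0.16,0,0,0,0],[-0.03,0.24,0,0,0,0],[-0.03,0.3,0,0,0,0]]}}

```text
time: 20.37
tcp_pos: [0.6083, -0.0132, 0.1118]
tool_rot: [[0.994, 0.111, 0.004], [0.111, -0.994, -0.0], [0.004, 0.001, -1.0]]
ft_force: [0.4, -1.8, 1.7]
gripper_width: 0.004
```

{"method": "arm_command", "body": {"deltas": [[-0.01,0.06,0,0,0,0],[-0.01,0.12,0,0,0,0],[-0.02,0.18,0,0,0,0]]}}

```text
time: 20.62
tcp_pos: [0.6082, -0.012, 0.1118]
tool_rot: [[0.994, 0.111, 0.005], [0.111, -0.994, -0.001], [0.005, 0.001, -1.0]]
ft_force: [0.6, -4.2, 0.3]
gripper_width: 0.004
```

{"method": "arm_command", "body": {"deltas": [[-0.01,0.05,0,0,0,0],[-0.01,0.1,0,0,0,0],[-0.01,0.1,0,0,0,0]]}}

```text
time: 20.87
tcp_pos: [0.6082, -0.012, 0.1119]
tool_rot: [[0.994, 0.11, 0.005], [0.11, -0.994, -0.002], [0.005, 0.002, -1.0]]
ft_force: [0.5, -5.5, 1.3]
gripper_width: 0.005
```

{"method": "arm_command", "body": {"deltas": [[-0.01,0.05,0,0,0,0],[-0.01,0.1,0,0,0,0],[-0.01,0.1,0,0,0,0]]}}

```text
time: 21.12
tcp_pos: [0.6081, -0.0119, 0.1119]
tool_rot: [[0.994, 0.11, 0.005], [0.11, -0.994, -0.003], [0.005, 0.004, -1.0]]
ft_force: [1.9, -5.2, 0.7]
gripper_width: 0.003
```

{"method": "arm_command", "body": {"deltas": [[-0.01,0.1,0,0,0,0],[-0.02,0.2,0,0,0,0],[-0.02,0.2,0,0,0,0],[-0.02,0.2,0,0,0,0]]}}

```text
time: 21.45
tcp_pos: [0.6081, -0.0119, 0.1119]
tool_rot: [[0.994, 0.108, 0.005], [0.108, -0.994, -0.005], [0.005, 0.006, -1.0]]
ft_force: [1.1, -7.3, 0.6]
gripper_width: 0.005
```

Run:
```python
import st
from h import *
p,d=grab('side','side11')
cv2.imwrite('pics/s11z.png',cv2.resize(p[110:300,200:390,::-1],None,fx=3,fy=3,interpolation=cv2.INTER_CUBIC))
p,d=grab('top','top11')
cv2.imwrite('pics/t11z.png',cv2.resize(p[140:245,190:340,::-1],None,fx=5,fy=5,interpolation=cv2.INTER_CUBIC))
```

```text
21.45 [-1.50e+00  3.15e+01 -1.00e-01  1.02e+02  5.00e-01  4.62e+01  4.30e+00] [ 0.6081 -0.0119  0.1119] F [ 1.05 -7.28  0.63] M [-1.581 -0.146  0.052] 0.42681809080063554
```

View pics/t11z.png

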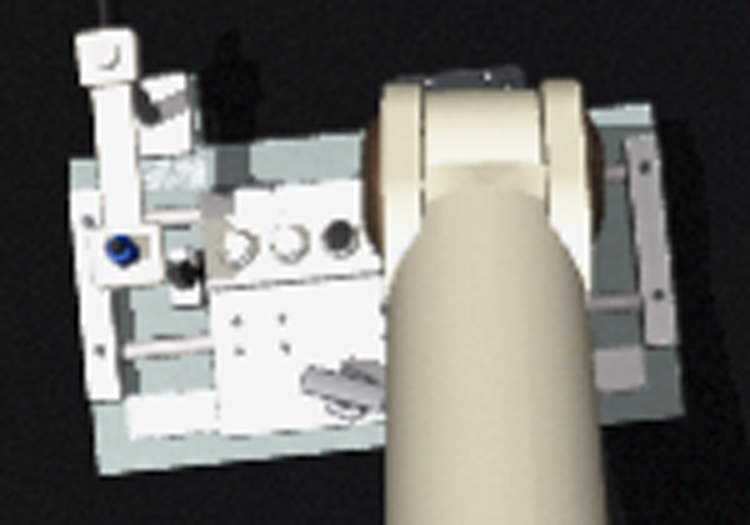

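View pics/s11z.png

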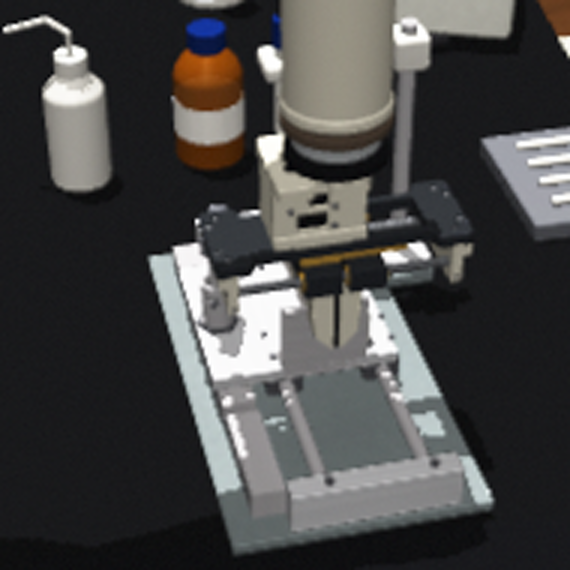

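{"method": "arm_command", "body": {"deltas": [[0.02,-0.2,0,0,0,0],[0.08,-0.7,0,0,0,0],[0.2,-1.8,0,0,0,0],[0.35,-3.2,0,0,0,0],[0.5,-5,0,0,0,0],[0.5,-6,2,0,0,0],[0.5,-7,5,0,0,0],[0,-8,8,0,0,0],[-2,-10,11,0,0,0],[-5,-13,14,0,0,0],[-8,-16,16,0,0,0],[-10,-18,16,0,0,0]]}}

```text
time: 22.55
tcp_pos: [0.5096, -0.193, 0.2753]
tool_rot: [[0.994, 0.109, 0.011], [0.109, -0.994, -0.006], [0.011, 0.007, -1.0]]
ft_force: [-0.3, -1.1, 0.5]
gripper_width: 0.003
```

{"method": "arm_command", "body": {"deltas": [[-2,-3,0,0,0,0],[-3,-6,0,0,0,0],[-3,-8,0,0,0,0],[-3,-8,0,0,0,0],[-3,-8,0,0,0,0]]}}

```text
time: 22.97
tcp_pos: [0.4787, -0.275, 0.2754]
tool_rot: [[0.994, 0.105, 0.011], [0.105, -0.994, -0.006], [0.011, 0.007, -1.0]]
ft_force: [0.1, 0.2, 0.3]
gripper_width: 0.005
```

Run:
```python
import st
from h import *
p,d=grab('side','side12')
cv2.imwrite('pics/s12z.png',cv2.resize(p[110:300,200:390,::-1],None,fx=3,fy=3,interpolation=cv2.INTER_CUBIC))
q,e=grab('top','top12')
cv2.imwrite('pics/t12z.png',cv2.resize(q[140:245,190:340,::-1],None,fx=5,fy=5,interpolation=cv2.INTER_CUBIC))
```

```text
22.9667 [ 21.9  14.9   6.2 102.9  -1.8  61.6  34.8] [ 0.4787 -0.275   0.2754] F [0.09 0.21 0.28] M [-0.002  0.011 -0.025] 0.49478102210561903
```

View pics/t12z.png

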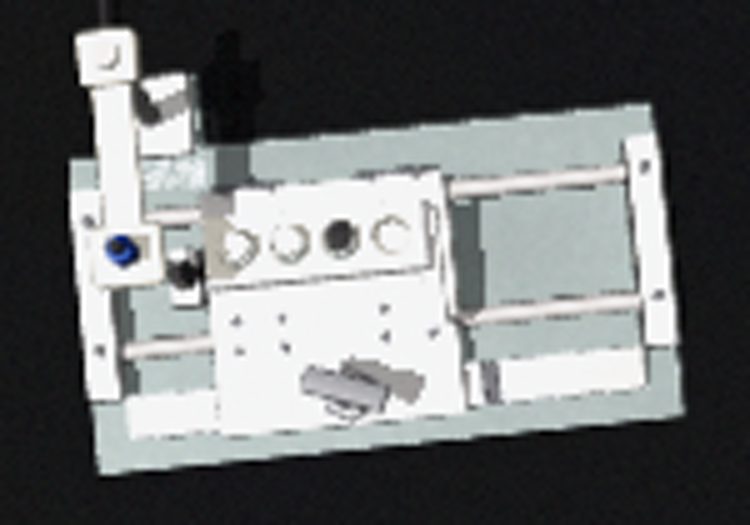

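View pics/s12z.png

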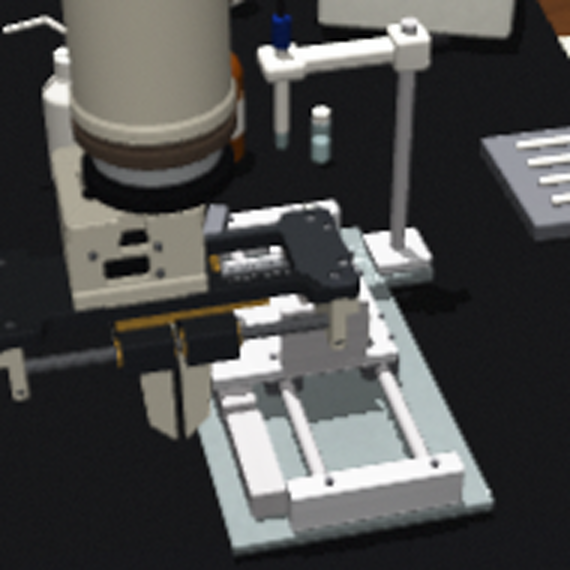

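Run:
```python
from h import *
th=np.radians(6.5); ex=np.array([np.cos(th),np.sin(th)]); ey=np.array([-np.sin(th),np.cos(th)])
for nm in('top0','top11','top12'):
    w=cloud('top',np.load(f'pics/{nm}.npz')['d']).reshape(-1,3); w=w[np.isfinite(w[:,0])]
    s=np.c_[w[:,:2]@ex,w[:,:2]@ey,w[:,2]]
    m=(abs(s[:,0]-.545)<.015)&(s[:,1]>-.05)&(s[:,1]<.14)&(s[:,2]>.052)&(s[:,2]<.064); print(nm,'front',np.sort(s[m,1])[-6:].round(4))
    m=(abs(s[:,0]-.527)<.03)&(s[:,1]>-.12)&(s[:,1]<.05)&(s[:,2]>.12)&(s[:,2]<.19); print('tee top',np.median(s[m,2]).round(4) if m.sum() else None)
    m=(abs(s[:,0]-.582)<.02)&(s[:,1]>.06)&(s[:,1]<.13)&(s[:,2]>.06)&(s[:,2]<.09); print('stop',np.sort(s[m,1])[:5].round(4))
```

```text
top0 front [-0.0087 -0.0084 -0.0081 -0.0079 -0.0074 -0.0071]
tee top 0.1383
stop [0.0868 0.0913 0.0926 0.093  0.0939]
top11 front [0.0791 0.0795 0.0796 0.0799 0.0804 0.0808]
tee top 0.156
stop [0.0602 0.0616 0.0623 0.0633 0.0633]
top12 front [0.0792 0.0797 0.0797 0.0803 0.0806 0.0807]
tee top 0.1562
stop [0.061  0.061  0.0612 0.0631 0.0637]
```

Travel was about 88 mm, the carriage has not moved since I let go, and the T-handle is still up by about 18 mm. I'm handing the job in.

```bash
python3 -c "
from plant import manip
print(manip.finish_job())"
```

```text
the job is handed in; nothing more can be done
None
```

The sample slide is unlocked, and the carriage with its vials is home against the end stop. I handed the job in at about 23 s.

- **Plunger:** I pulled the T-handle up until I felt the slot's top, at about 23.4 mm and about 16 N. I gave back 1 mm, twisted it 70° counter-clockwise and let it down into the rest notch. It stays up by itself about 18 mm above its seat, by both the arm's reading and the camera.
- **Carriage:** I pushed it on the tab with about 3 N, at no more than about 36 mm/s. I slowed to about 10 mm/s or less for the last 20 mm or so. It met the stop after about 88 mm, and I pressed it to about 7 N before backing off.
- **Last checks:** The top pictures before and after letting go show the carriage's front edge in the same place, so it did not spring back. In the top view the three vials are still in their wells. The arm is clear with no load on the wrist, and it did not touch anything else on the bench.
- **Not measured:** I could not measure the gap between carriage and buffer directly. That it is home rests on the force rising while the arm stood still, and on the pictures agreeing to a few mm.

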